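# Show the grinding balls to the inspection camera

## Robot

A 6-joint arm with a two-finger parallel gripper is mounted at the origin on a cart in front of the work surface, level with it; the furniture and walls round the work are solid. World frame = base frame: x ahead of the robot, y to its left, z up, the work surface at z = 0. Lengths are in m, angles in rad, forces in N, time in s.
With the tool pointing down it reaches from about 0.35 to 0.725 m from the base axis. Payload 6 kg.
Tool frame: the origin (TCP) lies at the very end of the fingers, on their centre line; the grasp point (between the pads) lies 19 mm behind it; z points along the fingers, x is the direction in which the jaws open and shut, and the axes are right-handed (so a half turn about z gives the same grasp; the last joint's range is limited). The gripper opens to 85 mm and grips with 20 to 120 N. Pads are 22 mm wide; open, the fingers measure 114 mm over their backs; the gripper's body (76 mm by 85 mm) begins 54 mm behind the grasp point. The pads swing forward as they close: fully open they stand 13 mm farther back than shut.
Start: joints at [-0.859, 0.04, 0.085, 0, -1.615, -0.334], TCP at [0.221, -0.558, 0.231] pointing down, gripper open.
Joint ranges: [-2.56, 2.56], [-1.29, 2.01], [-1.08, 1.49], [-3.29, 1.98], [-2.81, -0.18], [-2.99, 2.99]. Speed limits (rad/s): [2.57, 2.57, 3.01, 3.14, 3.14, 3.14].

## Interface

Orientations are given as a rotation vector (axis times angle).
In Python, from rig import ctrl, eoat, inverse_kinematics, snapshot gives the robot as it stands. Calls block until the motion is done:
- ctrl.goto(position, orientation): joint-space move of the TCP to a pose.
- ctrl.move_straight(position, attitude=None, vel=0.15): straight line of the TCP; attitude=None keeps the orientation; vel is the mean speed in m/s.
- ctrl.movej(angles): joint-space move.
- eoat.set_gripper(opening): opening from 0.0 (shut) to 1.0 (fully open); the grip force is fixed at half the most; returns when the fingers have stopped.
- ctrl.hold(seconds).
- inverse_kinematics(position, orientation): joint angles nearest the present ones, or None.
- snapshot(name): name is "side" or "top" or "wrist"; returns a dict with "pixels" (480x640x3 uint8, blue, green, red), "camera_matrix" (3x3 intrinsics, pixels), "rvec" (rotation vector, rad) and "tvec" (3), from world to camera coordinates, as OpenCV has them. Camera axes: x right, y down, z forward; pixel columns grow to the right and rows downward; lengths in m; the calibration is good to about 2 mm. A picture is of the moment at which its call begins. There is no depth.
A pose or a line that the arm cannot do raises ctrl.Unreachable and nothing moves.
- ctrl.finish_job(): hands the job in, once; it reports no verdict.
Readings, each from a call of its own:
- ctrl.current_t(): time.
- ctrl.current_qpos(): joint angles.
- ctrl.current_qd(): joint speeds.
- ctrl.current_effort(): joint torques, N m.
- ctrl.current_ee_pos(): TCP position.
- ctrl.current_tcp_rot(): TCP orientation.
- ctrl.current_contact_force(): force on the tool from outside, world axes, zero at the start.
- ctrl.current_wrist_torque(): the same for the moment, N m.
- ctrl.current_grip_width(): opening from 0.0 (shut) to 1.0 (fully open).
Only numpy, scipy, OpenCV 4.12 (cv2) and the standard library are available. Lean on these libraries where they do the work, as an engineer would, in place of code of your own. Each camera call takes 0.05 s, during which the arm holds its last target.

## Task

Tip the three grinding balls out of the steel beaker into the tray's round dish while the tray stands on the bench, and stand the empty beaker upright on the bench and let go of it. Then lift the tray by its grip block, carry it without tipping it, and finish while holding it still and level with all three balls in its dish, the dish centred over the window of the upward-looking camera and about 10 cm above it. Leave the flask, the dropper bottle and the petri dish where they stand.

Things in the scene. Friction and masses are not known exactly. Their poses are not given: they have to be found in the camera images.
- beaker_mid (a point): plain round steel beaker, 54 mm across (57 mm over the beaded rim), 70 mm tall, straight 3 mm wall, 4 mm floor, 110 g, open at the top, the three balls in it; stands upright at the start. The point is at its centre, half-way up (35 mm over its underside). z points to its mouth.
- tray_pocket (a point): round white dish of the sample tray, with a clear floor. The point is on the dish's axis, 12 mm over the tray's underside and 8 mm over the dish's floor (where a ball's centre lies). Inside, the floor is 74 mm across; the rim is 80 mm across inside and 88 mm outside, 20 mm over the underside. The dish's axes are the tray's: z up, -x towards the grip block. The tray weighs 160 g (up to 30 percent more or less).
- tray_grip (a point): upright grey grip block of the tray, 22 mm along x, 34 mm along y, its top 62 mm over the tray's underside; it stands on a 6 mm thick neck (40 mm wide) that joins it to the dish. The point is in the block, 42 mm over the underside, 20 mm under its top and 100 mm from the dish's axis: the dish lies along this point's +x. z up.
- ball_0_center (a point): 16 mm white polished, slippery ceramic ball (13 g), one of three alike, at the start on the floor of the beaker; the point is its centre
- ball_1_center (a point): 16 mm white polished, slippery ceramic ball (13 g), one of three alike, at the start on the floor of the beaker; the point is its centre
- ball_2_center (a point): 16 mm white polished, slippery ceramic ball (13 g), one of three alike, at the start on the floor of the beaker; the point is its centre
- camera_window (a point): centre of the window on top of the round grey metal camera (92 mm across at the foot, 80 mm above, 50 mm tall), which is fixed to the bench and looks straight up. z up; the window is 50 mm over the bench.
- flask: conical glass flask, 64 mm across and 105 mm tall, standing loose behind the work, to be left alone; the origin is the centre of its underside
- dropper: small white dropper bottle, 32 mm across and 76 mm tall, standing loose in front on the left, to be left alone; the origin is the centre of its underside
- petri: white petri dish with lid, 91 mm across and 15 mm tall, lying loose behind on the right, to be left alone; the origin is the centre of its underside
Mind the look-alikes: they are no part of the job. Leave any blue or green look-alike of the part that bears beaker_mid alone.

How it is judged:
By the outcome, as a careful person would: the job done as asked, in the order asked, and still so for the second after the job is handed in, while the arm keeps its last pose, push and grip.
It also fails if it takes over 72 s, if anything falls off the work surface, if the arm or the gripper's body presses on something with over 40 N, if the wrist force passes 120 N, or if a joint passes its speed limit or range.

## Working session

There is one attempt and no reset: what is moved stays moved. The work goes in short steps, each a Python script; the robot and the scene stay as the last script left them, time stands still between calls to the robot, and variables do not carry over. Pictures are saved under pics/ and viewed, and the job is handed in when it is done.

```bash
mkdir -p pics; ls; python3 - <<'E'
from rig import ctrl,eoat,inverse_kinematics,snapshot
import cv2
for n in ("side","top","wrist"):
    s=snapshot(n); cv2.imwrite(f"pics/a_{n}.png",s["pixels"]); 
    R=cv2.Rodrigues(s["rvec"])[0]; print(n,s["camera_matrix"].tolist(),(-R.T@s["tvec"].reshape(3)),R[2])
print(ctrl.current_t(),ctrl.current_tcp_rot(),ctrl.current_ee_pos())
E
```

```text
pics
side [[446.21852184918293, 0.0, 321.3823071597433], [0.0, 446.21852184918293, 232.61089444445392], [0.0, 0.0, 1.0]] [0.33696667 1.02246368 0.48851414] [ 0.2212506  -0.89447805 -0.3885321 ]
top [[600.3640996069868, 0.0, 324.1385662578643], [0.0, 600.3640996069868, 234.12769913002043], [0.0, 0.0, 1.0]] [0.40478498 0.04909435 1.40649479] [ 1.12741041e-01 -5.55749813e-04 -9.93624249e-01]
wrist [[405.17229360728675, 0.0, 322.3903710205834], [0.0, 405.17229360728675, 248.52283816432308], [0.0, 0.0, 1.0]] [ 0.15122379 -0.58617996  0.37354818] [ 0.27573841  0.1113066  -0.95476655]
0.15 [-1.76406199e+00 -2.59812079e+00 -1.06768611e-03] [ 0.22130645 -0.55743569  0.23049506]
```

View pics/a_side.png

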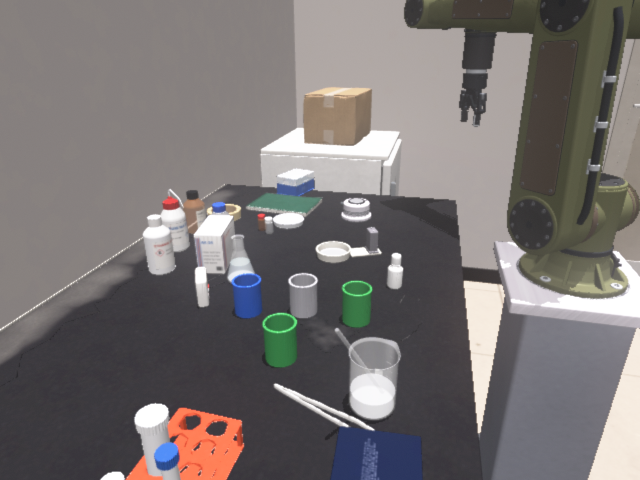

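View pics/a_top.png

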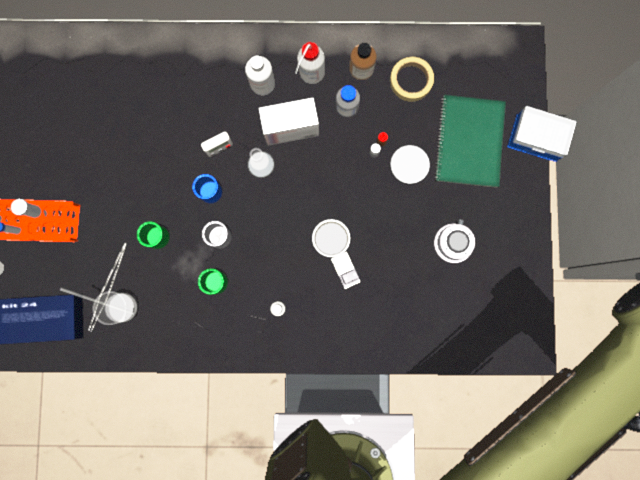

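View pics/a_wrist.png

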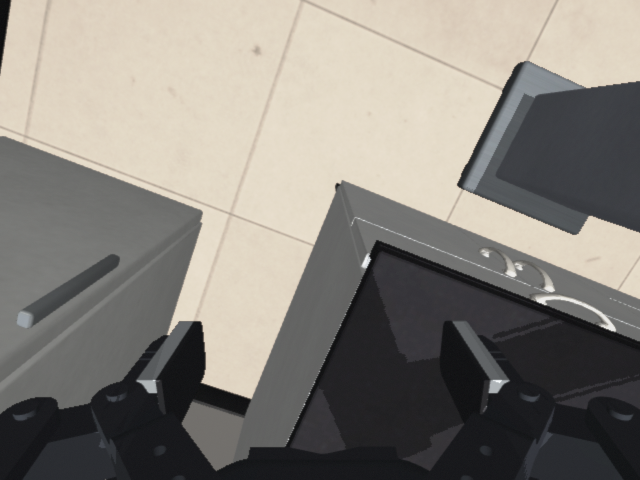

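Beaker candidates in the top view: grey steel (215,235), blue (205,187), green (150,235) and (211,281), and the glass beaker with stirrer (120,307). By the description I choose the grey one at (215,235). The tray dish is at (331,239) with its grip at (347,275), and the camera is at (455,242).

```bash
python3 - <<'E'
import cv2,numpy as np
i=cv2.imread("pics/a_top.png")
a=cv2.resize(i[205:265,185:245],None,fx=6,fy=6,interpolation=cv2.INTER_CUBIC)
b=cv2.resize(i[210:300,300:375],(360,432),interpolation=cv2.INTER_CUBIC)
cv2.imwrite("pics/b1.png",np.hstack([np.pad(a,((0,72),(0,0),(0,0))),b]))
c=cv2.resize(i[205:280,420:495],None,fx=5,fy=5,interpolation=cv2.INTER_CUBIC)
s=cv2.imread("pics/a_side.png")
d=cv2.resize(s[265:340,280:355],None,fx=5,fy=5,interpolation=cv2.INTER_CUBIC)
cv2.imwrite("pics/b2.png",np.hstack([c,d]))
E
```

```text
(no output)
```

View pics/b1.png

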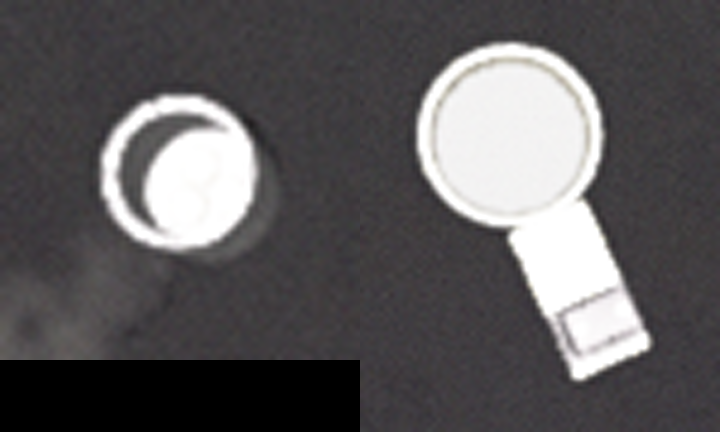

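View pics/b2.png

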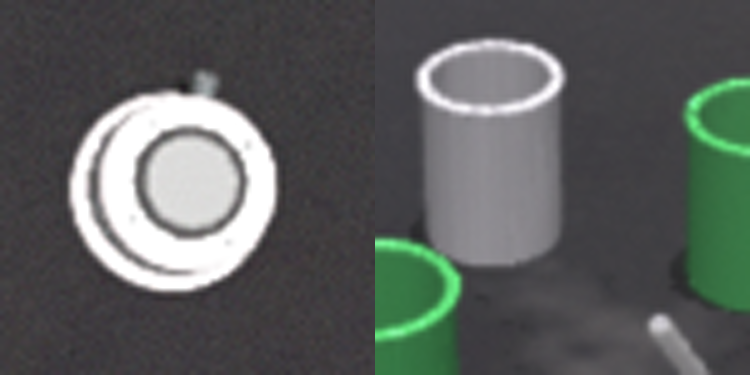

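```bash
cat > h.py <<'E'
import cv2,numpy as np
def ray(s,uv,z):
    K=np.array(s["camera_matrix"]);R=cv2.Rodrigues(np.array(s["rvec"]))[0];t=np.array(s["tvec"]).reshape(3)
    C=-R.T@t; d=R.T@np.linalg.inv(K)@np.array([uv[0],uv[1],1.]); return C+d*(z-C[2])/d[2]
def proj(s,P):
    return cv2.projectPoints(np.array(P,float).reshape(-1,3),np.array(s["rvec"]),np.array(s["tvec"]),np.array(s["camera_matrix"]),None)[0].reshape(-1,2)
def circ(c,r,z,n=48):
    a=np.linspace(0,2*np.pi,n,endpoint=False); return np.c_[c[0]+r*np.cos(a),c[1]+r*np.sin(a),np.full(n,z)]
E
python3 - <<'E'
from h import *
from rig import snapshot
s=snapshot("top");sd=snapshot("side");i=s["pixels"]
g=i.max(2)
def blob(x0,y0,x1,y1,thr=130):
    m=(g[y0:y1,x0:x1]>thr).astype(np.uint8)
    cs,_=cv2.findContours(m,cv2.RETR_EXTERNAL,cv2.CHAIN_APPROX_NONE)
    c=max(cs,key=cv2.contourArea)+np.array([[x0,y0]]); return c
c=blob(190,210,240,260,150); e=cv2.fitEllipse(c); print("beaker",e, ray(s,e[0],.07)); B=ray(s,e[0],.07)
c=blob(300,210,375,300).reshape(-1,2)
# dish: contour pts with row<245
d=c[c[:,1]<245].astype(np.float32).reshape(-1,1,2); e=cv2.fitEllipse(d); print("dish",e,ray(s,e[0],.02)); D=ray(s,e[0],.02)
tail=c[c[:,1]>262]; print("neck rect",cv2.minAreaRect(tail.astype(np.float32)))
c=blob(420,212,495,275,110); print("cam",cv2.fitEllipse(c))
gr=cv2.cvtColor(i,cv2.COLOR_BGR2GRAY)
print(cv2.HoughCircles(cv2.resize(gr[205:280,420:495],None,fx=5,fy=5),cv2.HOUGH_GRADIENT,1,5,param1=100,param2=20,minRadius=40,maxRadius=65))
for n,p in (("blue",(205,187)),("gA",(150,235)),("gB",(211,281))): print(n,ray(s,p,.07))
print("flask",ray(s,(261,163),.02),"petri",ray(s,(410,164),.015),"dropper",ray(s,(278,309),.07))
print(D-B)
E
```

```text
beaker ((214.2976837158203, 233.26806640625), (24.743276596069336, 25.356508255004883), 53.733238220214844) [0.55699638 0.29443063 0.07      ]
dish ((330.72869873046875, 237.76223754882812), (37.733699798583984, 38.01142120361328), 79.8251953125) [0.55369227 0.03296613 0.02      ]
neck rect ((346.5463562011719, 272.51708984375), (28.635644912719727, 18.15918731689453), 65.224853515625)
cam ((454.1859130859375, 242.24642944335938), (39.7932243347168, 41.37508010864258), 40.40188217163086)
[[[190.5 182.5  55.8]
  [186.5 186.5  51.6]
  [193.5 177.5  50.4]
  [191.5 187.5  52.2]
  [196.5 181.5  51. ]
  [186.5 176.5  53.2]
  [180.5 179.5  47.8]
  [198.5 187.5  55.2]
  [186.5 171.5  46.3]
  [195.5 171.5  53.4]
  [186.5 191.5  46.6]
  [195.5 191.5  46.7]
  [180.5 187.5  45.2]
  [191.5 194.5  44.6]
  [186.5 196.5  44.4]]]
blue [0.66212047 0.31818177 0.07      ]
gA [0.55229058 0.43827651 0.07      ]
gB [0.45029474 0.29897063 0.07      ]
flask [0.72989579 0.19796394 0.02      ] petri [ 0.73066998 -0.15378046  0.015     ] dropper [0.38941248 0.14935847 0.07      ]
[-0.00330411 -0.2614645  -0.05      ]
```

```bash
python3 - <<'E'
from h import *
from rig import snapshot
s=snapshot("top");sd=snapshot("side")
B=[.557,.2944];D=np.array([.5537,.033])
W=ray(s,(457.8,241.2),.05);print("win",W, "foot",ray(s,(454.2,242.2),.01))
# neck end edge: tail minAreaRect
g=s["pixels"].max(2); m=(g[210:300,300:375]>130).astype(np.uint8)
cs,_=cv2.findContours(m,cv2.RETR_EXTERNAL,cv2.CHAIN_APPROX_NONE);c=max(cs,key=cv2.contourArea).reshape(-1,2)+[300,210]
t=c[(c[:,1]>262)]
P=np.array([ray(s,p,.006)[:2] for p in t]); d=P-D; ang=np.arctan2(d[:,1],d[:,0])
# symmetric yaw estimate from side edges at 60..105mm distance
r=np.hypot(*d.T); 
for lo,hi in((55,65),(65,75),(75,85),(85,95)):
    k=(r>lo/1e3)&(r<hi/1e3); print(lo,np.degrees(ang[k].min()),np.degrees(ang[k].max()),(np.degrees(ang[k].min())+np.degrees(ang[k].max()))/2)
print("rmax",r.max())
import sys
for yaw in (62,):
    pass
def draw(s,yaw,fn,boxes):
    im=s["pixels"].copy(); im=cv2.resize(im,None,fx=4,fy=4,interpolation=cv2.INTER_CUBIC)
    def pl(P,col):
        q=((proj(s,P)+.5)*4-.5).round().astype(int); cv2.polylines(im,[q.reshape(-1,1,2)],True,col,1)
    pl(circ(B,.0285,.07),(0,0,255));pl(circ(B,.027,0),(255,0,255))
    pl(circ(D,.044,.02),(0,0,255));pl(circ(D,.040,.02),(0,0,255))
    pl(circ(W,.04,.05),(0,0,255));pl(circ(W,.046,0.005),(255,0,255))
    x=np.array([np.cos(yaw),np.sin(yaw)]);y=np.array([-x[1],x[0]]);G=D-.1*x
    for z,col in((.062,(0,255,0)),(.006,(255,0,0))):
        pl([np.r_[G+a*.011*x+b*.017*y,z] for a,b in((1,1),(1,-1),(-1,-1),(-1,1))],col)
    return [im[b[1]*4:b[3]*4,b[0]*4:b[2]*4] for b in boxes]
yaw=np.radians(float(np.mean([0])))
k=(r>.06)&(r<.085); a=ang[k]; yaw=(a.min()+a.max())/2+np.pi; print("yaw",np.degrees(yaw))
o=draw(s,yaw,"",[(185,210,245,280),(300,210,370,300),(425,205,490,290)])
H=max(x.shape[0] for x in o); cv2.imwrite("pics/c_top.png",np.hstack([np.pad(x,((0,H-x.shape[0]),(0,0),(0,0))) for x in o]))
o=draw(sd,yaw,"",[(275,260,345,330),(305,220,390,270),(330,190,380,230)])
H=max(x.shape[0] for x in o); cv2.imwrite("pics/c_side.png",np.hstack([np.pad(x,((0,H-x.shape[0]),(0,0),(0,0))) for x in o])[:, :800])
E
```

```text
win [ 0.54422335 -0.25536168  0.05      ] foot [ 0.54593808 -0.25587417  0.01      ]
55 -174.52534720194691 -172.6031716491949 -173.56425942557092
65 -173.09887494760636 -171.4286098815999 -172.26374241460314
75 -170.4752994482146 -138.92365333411257 -154.69947639116359
85 -168.45131320669392 -140.6494512751846 -154.55038224093926
rmax 0.12215310944076345
yaw 23.275499731970275
```

View pics/c_top.png

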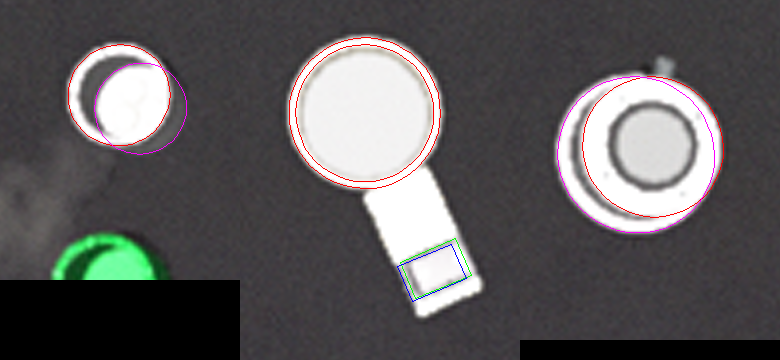

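View pics/c_side.png

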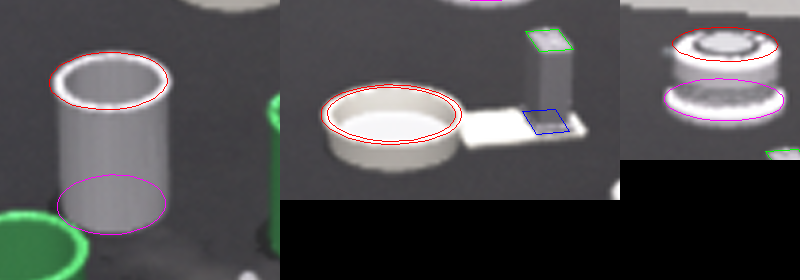

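```bash
cat >> h.py <<'E'
from scipy.spatial.transform import Rotation as Ro
def att(az,tilt,sgn=1):
    """tool z = horizontal(az)*sin(tilt) - z*cos(tilt); jaw axis horizontal, perpendicular to az"""
    p=np.array([np.cos(az),np.sin(az),0]);z=np.array([0,0,1.])
    t=p*np.sin(tilt)-z*np.cos(tilt); j=sgn*np.cross(z,p)
    return Ro.from_matrix(np.c_[j,np.cross(t,j),t])
B=np.array([.557,.2944]);D=np.array([.5537,.033]);W=np.array([.5447,-.2555])
YAW=np.radians(25)
def tcp(g,R,back=0): return np.array(g)+R.as_matrix()[:,2]*(.019-back)
E
python3 - <<'E'
from h import *
from rig import *
r=np.radians
for sgn in (1,-1):
  for a in (30,40,45,50,55,60):
    out=[]
    for az in (-130,-110,-90,-70,-50):
        R=att(r(az),r(a),sgn); q=inverse_kinematics(tcp([*B,.042],R),R.as_rotvec())
        q2=inverse_kinematics(tcp([*B,.042],R,.09),R.as_rotvec())
        R=att(r(az),r(a-110),sgn); p=np.array([np.cos(r(az)),np.sin(r(az))]); G=[*(D-.04*p),.078]
        q3=inverse_kinematics(tcp(G,R),R.as_rotvec())
        out.append((az,None if q is None else np.round(q,1).tolist(),q2 is not None,None if q3 is None else np.round(q3,1).tolist()))
    print(sgn,a);[print("  ",*o) for o in out]
E
```

```text
1 30
   -130 [0.8, 0.6, 0.3, 0.0, -1.8, 1.6] True [-0.4, 0.0, -0.4, -1.5, -1.3, -2.7]
   -110 [0.9, 0.5, 0.2, 0.2, -1.7, 1.9] True [-0.4, 0.2, -0.2, -1.4, -1.5, -2.7]
   -90 [1.0, 0.5, 0.0, 0.3, -1.6, 2.1] True [-0.3, 0.4, 0.0, -1.3, -1.8, -2.7]
   -70 [1.0, 0.3, -0.2, 0.4, -1.4, 2.3] True [-0.2, 0.6, 0.3, -1.2, -2.0, -2.7]
   -50 [1.0, 0.2, -0.4, 0.5, -1.2, 2.6] True [-0.1, 0.7, 0.5, -1.1, -2.3, -2.6]
1 40
   -130 [0.8, 0.8, 0.5, 0.0, -2.0, 1.6] True [-0.3, -0.1, -0.4, -1.3, -1.1, -2.9]
   -110 [0.9, 0.7, 0.3, 0.2, -1.8, 1.9] True [-0.3, 0.1, -0.2, -1.2, -1.4, -2.8]
   -90 [1.0, 0.6, 0.1, 0.4, -1.7, 2.1] True [-0.3, 0.3, 0.0, -1.2, -1.7, -2.7]
   -70 [1.0, 0.4, -0.2, 0.5, -1.5, 2.3] True [-0.2, 0.5, 0.2, -1.1, -1.9, -2.7]
   -50 [1.1, 0.2, -0.4, 0.7, -1.3, 2.4] True [-0.1, 0.6, 0.4, -0.9, -2.2, -2.6]
1 45
   -130 [0.8, 0.8, 0.5, 0.0, -2.1, 1.6] True None
   -110 [0.9, 0.7, 0.3, 0.2, -1.9, 1.9] True [-0.3, 0.1, -0.2, -1.2, -1.4, -2.9]
   -90 [1.0, 0.6, 0.1, 0.4, -1.7, 2.1] True [-0.2, 0.3, -0.0, -1.1, -1.7, -2.8]
   -70 [1.1, 0.4, -0.2, 0.6, -1.5, 2.2] True [-0.2, 0.4, 0.2, -1.0, -1.
[... 2969 characters left out ...]
.1, -1.3] True [-0.2, -0.0, -0.2, -1.0, -1.3, 0.1]
   -90 [1.0, 0.7, 0.1, 0.5, -1.8, -1.1] True [-0.1, 0.2, -0.0, -0.9, -1.6, 0.3]
   -70 [1.1, 0.5, -0.2, 0.7, -1.6, -1.0] True [-0.1, 0.4, 0.1, -0.9, -1.8, 0.4]
   -50 [1.1, 0.3, -0.5, 0.9, -1.4, -0.9] True [0.0, 0.5, 0.3, -0.8, -2.0, 0.6]
-1 60
   -130 [0.8, 1.0, 0.8, 0.1, -2.3, -1.5] False [0.0, -0.2, -0.4, -0.8, -0.9, -0.3]
   -110 [0.9, 0.9, 0.5, 0.3, -2.1, -1.3] True [-0.1, -0.0, -0.2, -0.9, -1.2, -0.0]
   -90 [1.0, 0.8, 0.2, 0.5, -1.9, -1.1] True [-0.1, 0.1, -0.1, -0.9, -1.5, 0.2]
   -70 [1.1, 0.6, -0.2, 0.7, -1.7, -1.0] True [-0.0, 0.3, 0.1, -0.8, -1.7, 0.4]
   -50 [1.1, 0.4, -0.5, 0.9, -1.4, -0.9] True [0.0, 0.4, 0.2, -0.7, -1.9, 0.6]
```

```bash
python3 - <<'E'
from h import *
from rig import *
r=np.radians
s=snapshot("wrist");Rm=Ro.from_rotvec(ctrl.current_tcp_rot()).as_matrix()
C=-cv2.Rodrigues(s["rvec"])[0].T@s["tvec"].reshape(3)
print("cam in tool",Rm.T@(C-ctrl.current_ee_pos()))
for sgn in(1,-1): print(sgn,att(r(-90),r(50),sgn).as_matrix()[:,1])
for sgn in (1,-1):
    R=att(r(-90),r(50),sgn)
    for b in (.09,.15,.2,.25,.3): 
        p=tcp([*B,.042],R,b); print(sgn,b,p.round(3),inverse_kinematics(p,R.as_rotvec()))
E
```

```text
cam in tool [-0.00068379 -0.07576583 -0.14305186]
1 [ 3.93593894e-17 -6.42787610e-01  7.66044443e-01]
-1 [-3.93593894e-17  6.42787610e-01 -7.66044443e-01]
1 0.09 [0.557 0.349 0.088] [ 1.05245354  0.74105622  0.34573525  0.42017816 -1.94610088  2.08453329]
1 0.15 [0.557 0.395 0.126] [ 1.07916789  0.82301224  0.54001799  0.42183679 -2.05892012  2.10973128]
1 0.2 [0.557 0.433 0.158] [ 1.09865736  0.92031994  0.7450544   0.43389735 -2.16482366  2.14170751]
1 0.25 [0.557 0.471 0.19 ] [ 1.11437424  1.08250223  1.05142246  0.47049706 -2.30140338  2.20370642]
1 0.3 [0.557 0.51  0.223] None
-1 0.09 [0.557 0.349 0.088] [ 1.05245354  0.74105622  0.34573525  0.42017816 -1.94610088 -1.05705936]
-1 0.15 [0.557 0.395 0.126] [ 1.07916789  0.82301224  0.54001799  0.42183679 -2.05892012 -1.03186138]
-1 0.2 [0.557 0.433 0.158] [ 1.09865736  0.92031994  0.7450544   0.43389735 -2.16482366 -0.99988514]
-1 0.25 [0.557 0.471 0.19 ] [ 1.11437424  1.08250223  1.05142246  0.47049706 -2.30140338 -0.93788623]
-1 0.3 [0.557 0.51  0.223] None
```

```bash
python3 - <<'E'
from h import *
from rig import *
R=att(np.radians(-90),np.radians(50),-1)
P=tcp([*B,.042],R,.2); rv=R.as_rotvec()
ctrl.goto(P+[0,0,.06] if inverse_kinematics(P+[0,0,.06],rv) is not None else P,rv); print(ctrl.current_t(),ctrl.current_ee_pos())
ctrl.move_straight(tcp([*B,.042],R,.11)); print(ctrl.current_t(),ctrl.current_ee_pos(),ctrl.current_contact_force())
for n in("wrist","side"):
    s=snapshot(n); im=s["pixels"].copy()
    for P_ in(circ(B,.0285,.07),circ(B,.027,0)):
        cv2.polylines(im,[proj(s,P_).round().astype(int).reshape(-1,1,2)],True,(0,0,255),1)
    cv2.imwrite(f"pics/d_{n}.png",im)
E
```

```text
4.0833 [0.55763801 0.43218295 0.21868775]
5.1417 [0.55730927 0.36468471 0.10162411] [ 0.15213044 -0.15214261  0.16131235]
```

View pics/d_wrist.png

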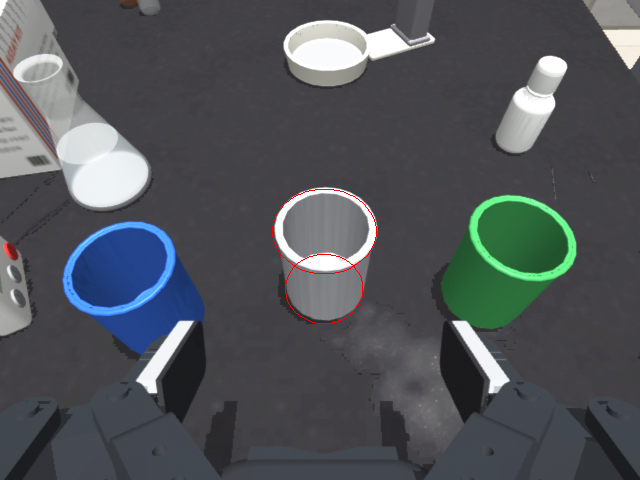

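View pics/d_side.png

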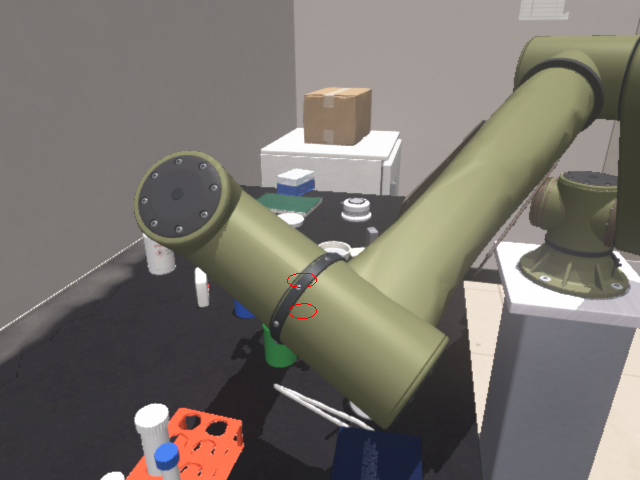

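```bash
python3 - <<'E'
from h import *
from rig import *
s=snapshot("top"); cv2.imwrite("pics/d_top.png",s["pixels"]); print(ctrl.current_qpos())
E
```

```text
[ 1.06211907  0.76507748  0.40769663  0.41984775 -1.98286434 -1.0495703 ]
```

View pics/d_top.png

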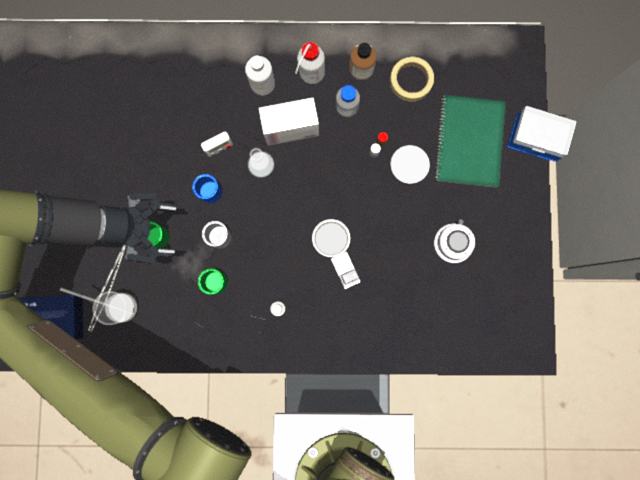

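```bash
python3 - <<'E'
from h import *
from rig import *
s=snapshot("side");K=s["camera_matrix"];R=cv2.Rodrigues(s["rvec"])[0];C=-R.T@s["tvec"].reshape(3)
for uv in((178,195),(400,370),(385,415),(445,345),(360,240),(300,370),(337,332)):
    d=R.T@np.linalg.inv(K)@np.array([*uv,1.])
    for y in(.5,.6,.68): print(uv,y,(C+d*(y-C[1])/d[1]).round(3),end=" ")
    print()
t=snapshot("top");print(ray(t,(20,220),.3),ray(t,(10,290),.3),ray(t,(62,290),.12),ray(t,(62,290),.1))
E
```

```text
(178, 195) 0.5 [0.669 0.5   0.299] (178, 195) 0.6 [0.606 0.6   0.335] (178, 195) 0.68 [0.555 0.68  0.364] 
(400, 370) 0.5 [0.352 0.5   0.059] (400, 370) 0.6 [0.349 0.6   0.142] (400, 370) 0.68 [0.347 0.68  0.207] 
(385, 415) 0.5 [ 0.369  0.5   -0.029] (385, 415) 0.6 [0.363 0.6   0.07 ] (385, 415) 0.68 [0.358 0.68  0.149] 
(445, 345) 0.5 [0.295 0.5   0.113] (445, 345) 0.6 [0.303 0.6   0.185] (445, 345) 0.68 [0.309 0.68  0.242] 
(360, 240) 0.5 [0.415 0.5   0.256] (360, 240) 0.6 [0.4   0.6   0.301] (360, 240) 0.68 [0.388 0.68  0.336] 
(300, 370) 0.5 [0.501 0.5   0.03 ] (300, 370) 0.6 [0.47  0.6   0.118] (300, 370) 0.68 [0.445 0.68  0.188] 
(337, 332) 0.5 [0.444 0.5   0.109] (337, 332) 0.6 [0.424 0.6   0.182] (337, 332) 0.68 [0.407 0.68  0.24 ] 
[0.55360971 0.61391728 0.3       ] [0.42397536 0.62414912 0.3       ] [0.42770277 0.60685109 0.12      ] [0.42805905 0.61552205 0.1       ]
```

```bash
cat > fit.py <<'E'
from h import *
from rig import *
from scipy.optimize import least_squares
rng=np.random.default_rng(0)
S=[]
while len(S)<60:
    az=rng.uniform(-np.pi,np.pi);ti=rng.uniform(0,1.2);sg=rng.choice([1,-1]);R=att(az,ti,sg)
    a=rng.uniform(-.8,1.);rr=rng.uniform(.4,.65);p=np.array([rr*np.cos(a),rr*np.sin(a),rng.uniform(.05,.35)])
    q=inverse_kinematics(p,R.as_rotvec())
    if q is not None: S.append((np.array(q),p,R))
Q=np.array([s[0] for s in S]);P=np.array([s[1] for s in S]);RR=Ro.concatenate([s[2] for s in S])
ax=np.array([[0,0,1],[0,1,0],[0,-1,0],[1,0,0],[0,-1,0],[1,0,0]],float)
pitch=Q[:,1]-Q[:,2]
def fk(x,q):
    o=x[:18].reshape(6,3) # point on each axis at zero
    A=ax; q=np.atleast_2d(q); R=Ro.identity(len(q)); p=np.zeros((len(q),3)); pts=[]
    prev=np.zeros(3)
    for i in range(6):
        p=p+R.apply(np.tile(o[i],(len(q),1))) ; pts.append(p)
        R=R*Ro.from_rotvec(q[:,i:i+1]*A[i])
    p=p+R.apply(np.tile(x[18:21],(len(q),1)))
    R=R*Ro.from_rotvec(x[21:24]); return p,R,pts
def res(x):
    p,R,_=fk(x,Q); return np.r_[((p-P)*5).ravel(),((R*RR.inv()).as_rotvec()).ravel(),1e-4*x[:18]]
best=None
for k in range(12):
    x0=np.r_[0,0,.3,0.05,0,.1,0,0,.3,.1,0,0,.2,0,0,.05,0,0,.3,0,0,rng.uniform(-2,2,3)]+.02*rng.normal(size=24)
    f=least_squares(res,x0)
    if best is None or f.cost<best.cost: best=f
print(best.cost); x=best.x; print(x[:21].reshape(7,3).round(4),x[21:])
np.save("fk.npy",x)
E
python3 fit.py
```

```text
107.97854672772694
[[ 3.55000e-02  3.00000e-04  6.55000e-02]
 [ 2.47200e-01 -3.19250e+00  6.55000e-02]
 [ 2.81000e-02 -7.07500e+00  3.29500e-01]
 [ 6.37470e+00  1.00919e+01 -4.33200e-01]
 [-6.11170e+00  2.05420e+00  5.14200e-01]
 [-4.11380e+00 -2.03190e+00 -1.85000e-02]
 [ 4.39970e+00 -3.60000e-03 -6.00000e-03]] [1.95969175 0.52928486 1.87461257]
```

```bash
cat > fit2.py <<'E'
exec(open("fit.py").read().split("best=None")[0])
import itertools
E={'x':np.eye(3)[0],'y':np.eye(3)[1],'z':np.eye(3)[2]}
cands=[]
for s2,s3,s4,s5,s6 in itertools.product([1,-1],repeat=5):
  for a4,a5,a6 in (('x','y','x'),('y','z','y'),('x','z','x'),('x','y','z'),('y','x','z'),('y','z','x'),('z','y','z'),('z','y','x')):
    A=np.array([E['z'],s2*E['y'],s3*E['y'],s4*E[a4],s5*E[a5],s6*E[a6]])
    R=Ro.identity(len(Q))
    for i in range(6): R=R*Ro.from_rotvec(Q[:,i:i+1]*A[i])
    D_=(R.inv()*RR); m=D_.mean(); e=np.mean((m.inv()*D_).magnitude()); cands.append((e,A,m.as_rotvec()))
cands.sort(key=lambda c:c[0]); 
for c in cands[:4]: print(c[0],c[1].tolist(),c[2])
ax=cands[0][1]
best=None
for k in range(4):
    x0=np.r_[.05*rng.normal(size=18),.2,0,0,cands[0][2]]
    f=least_squares(res,x0)
    if best is None or f.cost<best.cost: best=f
print(best.cost,np.abs(fk(best.x,Q)[0]-P).max()); x=best.x; print(x[:21].reshape(7,3).round(4),x[21:])
np.savez("fk.npz",x=x,ax=ax)
E
python3 fit2.py
```

```text
5.364073868115669e-16 [[0.0, 0.0, 1.0], [0.0, 1.0, 0.0], [-0.0, -1.0, -0.0], [-1.0, -0.0, -0.0], [-0.0, -1.0, -0.0], [-1.0, -0.0, -0.0]] [-1.64917453e-16  1.57079633e+00  6.48064713e-17]
0.3766894418743058 [[0.0, 0.0, 1.0], [-0.0, -1.0, -0.0], [0.0, 1.0, 0.0], [-1.0, -0.0, -0.0], [-0.0, -1.0, -0.0], [-1.0, -0.0, -0.0]] [-0.10365961  1.52050657 -0.08090069]
0.6291750052410202 [[0.0, 0.0, 1.0], [0.0, 1.0, 0.0], [-0.0, -1.0, -0.0], [0.0, 0.0, 1.0], [-0.0, -1.0, -0.0], [-1.0, -0.0, -0.0]] [-0.2056303   1.57606026 -0.12115462]
0.6329812001293454 [[0.0, 0.0, 1.0], [0.0, 1.0, 0.0], [-0.0, -1.0, -0.0], [-0.0, -0.0, -1.0], [-0.0, -1.0, -0.0], [-1.0, -0.0, -0.0]] [-0.03296148  1.5810906   0.14355621]
1.7154485997989658e-09 2.4818203048226906e-11
[[ 0.     -0.      0.0769]
 [ 0.     -0.      0.077 ]
 [ 0.      0.      0.3999]
 [ 0.2757  0.      0.    ]
 [ 0.2757 -0.0983 -0.    ]
 [-0.     -0.0982 -0.    ]
 [ 0.3468  0.      0.    ]] [-1.60109409e-16  1.57079633e+00  5.97708322e-17]
```

```bash
cat >> h.py <<'E'
_f=np.load("fk.npz")
def fkp(q):
    x=_f["x"];A=_f["ax"];R=Ro.identity();p=np.zeros(3);o=x[:18].reshape(6,3);el=None
    for i in range(6):
        if i==4: F=p+R.apply([.5513,0,0]); F=F  # end of forearm axis
        p=p+R.apply(o[i]); 
        if i==2: el=p
        R=R*Ro.from_rotvec(q[i]*A[i])
        if i==3: Rf=R; pf=el
        if i==4: Wp=p; R5=R
    F=el+Rf.apply([.5513,0,0]); Wr=F+Rf.apply([0,-.1965,0])
    return el,F,Wr,p+R.apply(x[18:21])
E
python3 - <<'E'
from h import *
from rig import *
r=np.radians
el,F,Wr,T=fkp(ctrl.current_qpos()); print(el,F,Wr,T,ctrl.current_ee_pos())
print("GRASP")
for sgn in(1,-1):
 for a in(25,30,35,40,45,50):
  for az in range(-180,181,20):
   o=[]
   for b in (.1,0):
    R=att(r(az),r(a),sgn); q=inverse_kinematics(tcp([*B,.042],R,b),R.as_rotvec())
    if q is None: break
    el,F,Wr,T=fkp(q); o.append((F.round(2).tolist(),Wr.round(2).tolist()))
   if len(o)==2 and min(o[1][0][2],o[1][1][2])>.2: print(sgn,a,az,o[1])
E
```

```text
[0.13493998 0.24193723 0.44230525] [0.38643657 0.69285169 0.24902487] [0.55682789 0.62996094 0.32401688] [0.5570684  0.36453563 0.10087605] [0.5570684  0.36453563 0.10087605]
GRASP
1 25 -180 ([0.59, 0.45, 0.39], [0.7, 0.29, 0.34])
1 25 -160 ([0.56, 0.49, 0.37], [0.69, 0.34, 0.34])
1 25 -140 ([0.53, 0.52, 0.35], [0.66, 0.38, 0.34])
1 25 -120 ([0.48, 0.54, 0.32], [0.63, 0.41, 0.34])
1 25 -100 ([0.42, 0.54, 0.3], [0.58, 0.43, 0.34])
1 25 -80 ([0.36, 0.52, 0.29], [0.53, 0.43, 0.34])
1 25 -60 ([0.32, 0.48, 0.27], [0.49, 0.41, 0.34])
1 25 -40 ([0.28, 0.44, 0.26], [0.45, 0.38, 0.34])
1 25 0 ([0.25, 0.35, 0.26], [0.42, 0.29, 0.34])
1 25 20 ([0.26, 0.33, 0.28], [0.43, 0.25, 0.34])
1 25 40 ([0.3, 0.33, 0.32], [0.45, 0.21, 0.34])
1 25 60 ([0.37, 0.33, 0.37], [0.49, 0.17, 0.34])
1 25 80 ([0.44, 0.32, 0.41], [0.53, 0.16, 0.34])
1 25 100 ([0.5, 0.32, 0.42], [0.58, 0.16, 0.34])
1 25 120 ([0.55, 0.34, 0.42], [0.63, 0.17, 0.34])
1 25 140 ([0.58, 0.37, 0.42], [0.66, 0.21, 0.34])
1 25 160 ([0.59, 0.41, 0.41], [0.69, 0.25, 0.34])
1 25 180 ([0.59, 0.45, 0.39], [0.7, 0.29, 0.34])
1 30 -180 ([0.62, 0.45, 0
[... 7097 characters left out ...]
60 ([0.38, 0.25, 0.38], [0.44, 0.09, 0.27])
-1 45 80 ([0.5, 0.21, 0.41], [0.52, 0.07, 0.27])
-1 45 120 ([0.65, 0.24, 0.41], [0.67, 0.09, 0.27])
-1 45 140 ([0.7, 0.29, 0.4], [0.73, 0.15, 0.27])
-1 45 160 ([0.71, 0.37, 0.38], [0.77, 0.22, 0.27])
-1 45 180 ([0.7, 0.45, 0.36], [0.79, 0.29, 0.27])
-1 50 -180 ([0.73, 0.45, 0.35], [0.81, 0.29, 0.25])
-1 50 -140 ([0.61, 0.6, 0.27], [0.75, 0.46, 0.25])
-1 50 -120 ([0.53, 0.63, 0.22], [0.68, 0.51, 0.25])
-1 50 60 ([0.4, 0.22, 0.38], [0.43, 0.08, 0.25])
-1 50 120 ([0.67, 0.21, 0.4], [0.68, 0.08, 0.25])
-1 50 140 ([0.72, 0.27, 0.39], [0.75, 0.13, 0.25])
-1 50 160 ([0.74, 0.36, 0.37], [0.79, 0.21, 0.25])
-1 50 180 ([0.73, 0.45, 0.35], [0.81, 0.29, 0.25])
```

```bash
python3 - <<'E'
from h import *
from rig import *
r=np.radians
for sgn in(1,-1):
 for e in(50,60,70,80):
  for az in range(-180,180,20):
    p=np.array([np.cos(r(az)),np.sin(r(az))])
    R=att(r(az),r(-e),sgn); q=inverse_kinematics(tcp([*(D-.04*p),.072],R),R.as_rotvec())
    if q is None: continue
    el,F,Wr,T=fkp(q)
    if min(F[2],Wr[2])>.12: print(sgn,e,az,F.round(2),Wr.round(2),np.round(q,1))
E
```

```text
1 50 -160 [0.25 0.12 0.23] [ 0.36 -0.04  0.28] [ 0.4 -0.5 -1.1  0.3 -0.2  1.2]
1 50 -140 [0.4  0.05 0.41] [ 0.39 -0.1   0.28] [ 0.1 -0.3 -0.6 -0.7 -0.7  2.6]
1 50 -80 [ 0.63 -0.05  0.43] [ 0.59 -0.17  0.28] [-0.1  0.2  0.  -0.8 -1.6 -2.8]
1 50 -60 [ 0.69 -0.01  0.41] [ 0.66 -0.15  0.28] [-0.   0.4  0.2 -0.8 -1.8 -2.6]
1 50 -40 [0.73 0.06 0.4 ] [ 0.72 -0.1   0.28] [ 0.1  0.5  0.3 -0.6 -2.  -2.4]
1 50 -20 [0.74 0.14 0.37] [ 0.75 -0.04  0.28] [ 0.2  0.6  0.3 -0.5 -2.1 -2.2]
1 50 0 [0.72 0.22 0.33] [0.76 0.03 0.28] [ 0.3  0.6  0.3 -0.3 -2.1 -1.9]
1 50 20 [0.68 0.29 0.29] [0.75 0.11 0.28] [ 0.4  0.6  0.2 -0.  -2.1 -1.6]
1 50 40 [0.61 0.33 0.25] [0.72 0.17 0.28] [ 0.5  0.5  0.1  0.2 -2.  -1.4]
1 50 60 [0.53 0.35 0.22] [0.66 0.22 0.28] [ 0.6  0.4 -0.1  0.4 -1.8 -1.2]
1 50 80 [0.44 0.34 0.2 ] [0.59 0.24 0.28] [ 0.7  0.3 -0.4  0.5 -1.6 -1. ]
1 50 100 [0.36 0.3  0.18] [0.52 0.24 0.28] [ 0.7  0.1 -0.6  0.7 -1.4 -0.9]
1 50 120 [0.29 0.23 0.17] [0.45 0.22 0.28] [ 0.7 -0.1 -0.8  0.9 -1.2 -0.7]
1 50 140 [0.24 0.16 0.15] [0.39 0.17 0.28] [ 0.6 -0.3 -1.   1.2 -0.9 -0.5]
1 60 -140 [ 0.42 -0.03  0.4 ] 
[... 6129 characters left out ...]
9  0.3 ] [ 0.34 -0.15  0.13] [-0.4 -0.1 -0.6 -1.6 -1.1  0.4]
-1 80 -120 [ 0.5  -0.23  0.3 ] [ 0.41 -0.21  0.13] [-0.4  0.1 -0.3 -1.5 -1.4  0.4]
-1 80 -100 [ 0.59 -0.23  0.3 ] [ 0.5  -0.25  0.13] [-0.4  0.3 -0.1 -1.3 -1.7  0.5]
-1 80 -80 [ 0.69 -0.2   0.3 ] [ 0.6  -0.25  0.13] [-0.3  0.5  0.2 -1.2 -1.9  0.5]
-1 80 -60 [ 0.76 -0.14  0.3 ] [ 0.7  -0.21  0.13] [-0.2  0.7  0.4 -1.1 -2.2  0.5]
-1 80 -40 [ 0.82 -0.05  0.29] [ 0.77 -0.15  0.13] [-0.1  0.8  0.5 -1.  -2.4  0.6]
-1 80 -20 [0.84 0.07 0.27] [ 0.82 -0.06  0.13] [ 0.1  0.9  0.6 -0.8 -2.5  0.8]
-1 80 0 [0.82 0.21 0.22] [0.84 0.03 0.13] [ 0.2  0.9  0.6 -0.5 -2.6  1.1]
-1 80 20 [0.75 0.31 0.14] [0.82 0.13 0.13] [ 0.4  0.9  0.5 -0.1 -2.5  1.5]
```

```bash
python3 - <<'E'
from h import *
from rig import *
r=np.radians
R=att(r(-120),r(40),-1); rv=R.as_rotvec()
g=[*B,.042]
Ps=[tcp(g,R,.17)+[0,0,.06],tcp(g,R,.1),tcp(g,R,-.003)]
for P in Ps:
    q=inverse_kinematics(P,rv); print(P.round(3),None if q is None else (q.round(2),fkp(q)[1].round(3),fkp(q)[2].round(3)))
ctrl.move_straight(ctrl.current_ee_pos()+np.array([0,.03,.09]),vel=.2)
ctrl.goto(Ps[0],rv); print(ctrl.current_t(),ctrl.current_ee_pos())
ctrl.move_straight(Ps[1]); print(ctrl.current_t(),ctrl.current_contact_force())
s=snapshot("wrist");im=s["pixels"].copy()
for P_ in(circ(B,.0285,.07),circ(B,.027,0)):
    cv2.polylines(im,[proj(s,P_).round().astype(int).reshape(-1,1,2)],True,(0,0,255),1)
cv2.imwrite("pics/e_wrist.png",im);cv2.imwrite("pics/e_top.png",snapshot("top")["pixels"])
E
```

```text
[0.606 0.378 0.218] None
[0.583 0.339 0.104] (array([ 0.88,  0.86,  0.73,  0.13, -2.13, -1.37]), array([0.542, 0.654, 0.345]), array([0.694, 0.532, 0.37 ]))
[0.55  0.282 0.025] (array([ 0.86,  0.72,  0.37,  0.12, -1.91, -1.39]), array([0.508, 0.595, 0.268]), array([0.661, 0.475, 0.291]))Traceback (most recent call last):
  File "<stdin>", line 10, in <module>
rig.Unreachable: the arm cannot take that pose within its joint ranges
```

```bash
python3 - <<'E'
from h import *
from rig import *
r=np.radians
R=att(r(-120),r(40),-1); rv=R.as_rotvec()
g=[*B,.042]
P=tcp(g,R,.1)
for dz in(.06,.04,.02,0):
    if inverse_kinematics(P+[0,0,dz],rv) is not None: break
print(ctrl.current_ee_pos(),dz)
ctrl.goto(P+[0,0,dz],rv); print(ctrl.current_t(),ctrl.current_ee_pos())
if dz: ctrl.move_straight(P); print(ctrl.current_t(),ctrl.current_contact_force())
s=snapshot("wrist");im=s["pixels"].copy()
for P_ in(circ(B,.0285,.07),circ(B,.027,0)):
    cv2.polylines(im,[proj(s,P_).round().astype(int).reshape(-1,1,2)],True,(0,0,255),1)
cv2.imwrite("pics/e_wrist.png",im);cv2.imwrite("pics/e_top.png",snapshot("top")["pixels"])
E
```

```text
[0.55696205 0.39468656 0.19054974] 0.06
6.4667 [0.58448221 0.33680316 0.16321872]
7.0167 [-0.22775817  0.35626787  0.31774176]
```

View pics/e_wrist.png

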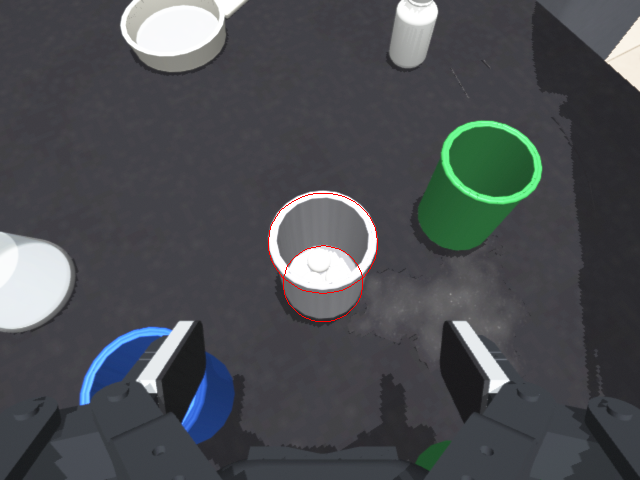

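View pics/e_top.png

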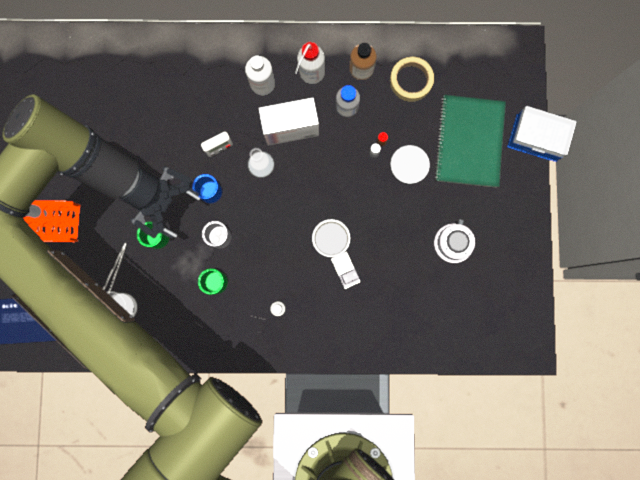

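The wrist view shows the steel beaker centred at (322,240) with the white balls inside, and it matches the overlay to about 1 mm. The path clears the blue one. Grasping now.

```bash
python3 - <<'E'
from h import *
from rig import *
r=np.radians
R=att(r(-120),r(40),-1)
g=[*B,.042]
eoat.set_gripper(.9)
ctrl.move_straight(tcp(g,R,-.003),vel=.12); print(ctrl.current_t(),ctrl.current_ee_pos(),ctrl.current_contact_force())
eoat.set_gripper(0.0); print(ctrl.current_t(),ctrl.current_grip_width(),ctrl.current_contact_force())
print(ctrl.current_ee_pos())
s=snapshot("wrist");cv2.imwrite("pics/f_wrist.png",s["pixels"])
E
```

```text
8.3833 [0.55041735 0.28258796 0.02590161] [-0.86190541 -0.6208984  -0.34643092]
8.7167 0.6220826128924952 [1.13110893 2.38531177 3.24266097]
[0.55042838 0.28273152 0.02599307]
```

View pics/f_wrist.png

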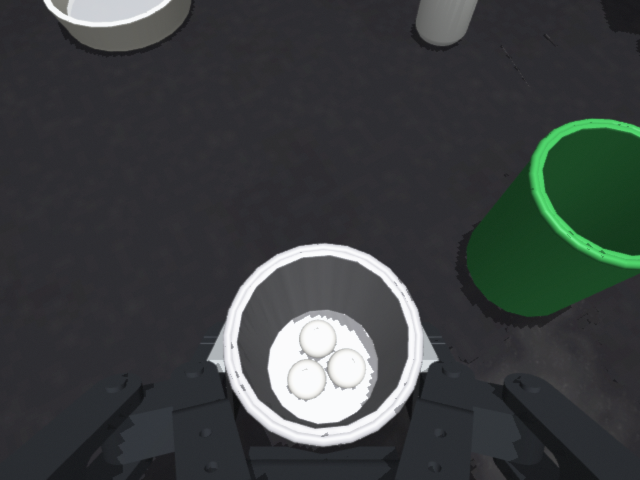

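Three balls are visible at (318,338), (346,369) and (306,379), and the beaker is gripped at 53 mm. Next I lift and move it to the dish.

```bash
python3 - <<'E'
from h import *
from rig import *
r=np.radians
g=np.array([*B,.042])
az=r(-80); p=np.array([np.cos(az),np.sin(az),0])
ctrl.move_straight(ctrl.current_ee_pos()+np.array([0,0,.085]),vel=.12); print(ctrl.current_t(),ctrl.current_grip_width())
R1=att(az,r(40),-1); G=np.array([*D,0])-.04*p+[0,0,.125]
for b in(0,60,90,105):
    Rb=att(az,r(40-b),-1); q=inverse_kinematics(tcp(G,Rb,-.003)-[0,0,.045*min(1,b/60)],Rb.as_rotvec()); print(b,q.round(2),[v.round(2).tolist() for v in fkp(q)[1:3]])
ctrl.move_straight(tcp(G,R1,-.003),R1.as_rotvec(),vel=.13); print(ctrl.current_t(),ctrl.current_ee_pos(),tcp(G,R1,-.003))
cv2.imwrite("pics/g_side.png",snapshot("side")["pixels"]);cv2.imwrite("pics/g_wrist.png",snapshot("wrist")["pixels"])
E
```

```text
9.6333 0.6198828307441949
0 [ 0.79  0.06 -0.45  0.55 -1.52 -0.78] [[0.36, 0.36, 0.28], [0.51, 0.28, 0.37]]
60 [ 0.27  0.02 -0.17 -0.36 -1.37 -0.02] [[0.53, 0.14, 0.45], [0.57, -0.04, 0.39]]
90 [-0.07  0.23  0.02 -0.84 -1.62  0.31] [[0.63, -0.04, 0.43], [0.59, -0.17, 0.29]]
105 [-0.19  0.36  0.09 -1.04 -1.77  0.41] [[0.66, -0.13, 0.38], [0.6, -0.22, 0.22]]
11.5083 [0.54940616 0.05887315 0.10814649] [0.54920969 0.05846582 0.10814702]
```

View pics/g_side.png

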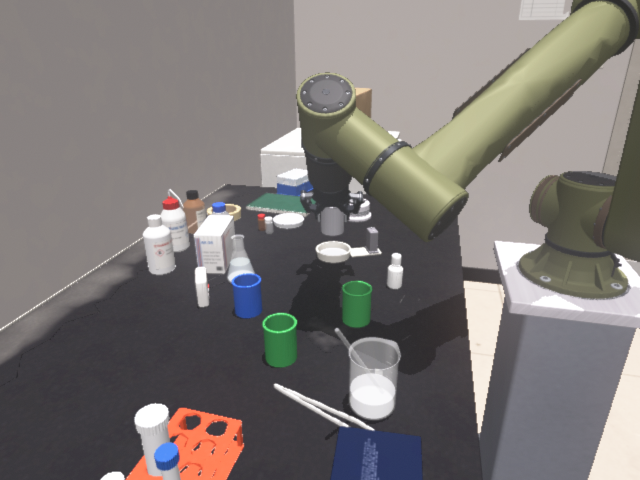

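View pics/g_wrist.png

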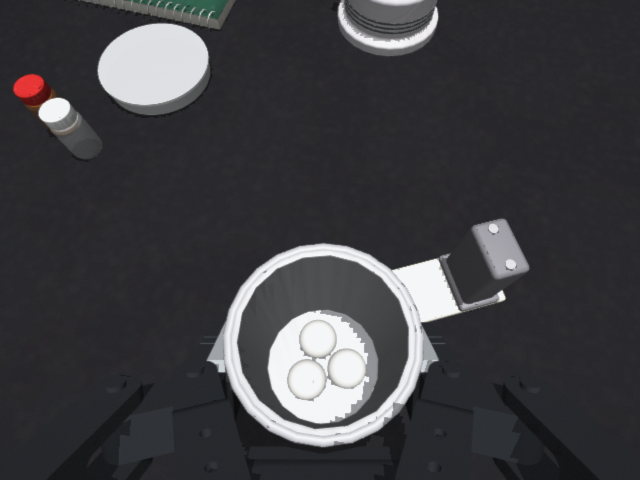

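```bash
python3 - <<'E'
from h import *
from rig import *
r=np.radians
az=r(-80); p=np.array([np.cos(az),np.sin(az),0]); G0=np.array([*D,0])-.04*p
def mv(b,z,dur):
    Rb=att(az,r(40-b),-1);P=tcp(G0+[0,0,z],Rb,-.003); d=np.linalg.norm(P-ctrl.current_ee_pos())
    ctrl.move_straight(P,Rb.as_rotvec(),vel=max(d/dur,.002)); print(b,round(ctrl.current_t(),2),ctrl.current_ee_pos().round(4),P.round(4),ctrl.current_contact_force().round(1))
mv(35,.11,1.2);mv(70,.082,1.2)
cv2.imwrite("pics/h1_side.png",snapshot("side")["pixels"])
mv(88,.080,1.2);mv(100,.080,2.0)
ctrl.hold(.3)
cv2.imwrite("pics/h2_side.png",snapshot("side")["pixels"]);cv2.imwrite("pics/h2_wrist.png",snapshot("wrist")["pixels"]);cv2.imwrite("pics/h2_top.png",snapshot("top")["pixels"])
E
python3 -c "
import cv2,numpy as np
a=[cv2.resize(cv2.imread(f'pics/h{k}_side.png')[150:290,260:420],None,fx=2.5,fy=2.5) for k in(1,2)]
cv2.imwrite('pics/h_c.png',np.hstack(a))"
```

```text
35 12.97 [0.547  0.0706 0.0879] [0.5471 0.0705 0.0881] [ 0.3  0.6 -1.6]
70 14.33 [0.5449 0.0835 0.0632] [0.5448 0.0832 0.0629] [-0.5  0.4 -0.9]
88 15.84 [0.544  0.0887 0.0656] [0.5439 0.0885 0.0653] [ 0.1 -0.3 -1.5]
100 17.52 [0.5435 0.0913 0.0693] [0.5434 0.0912 0.069 ] [-0.3  0.7 -0.4]
```

View pics/h_c.png

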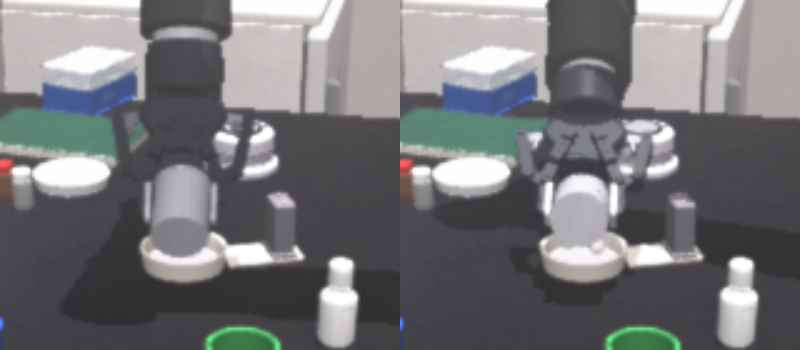

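View pics/h2_wrist.png

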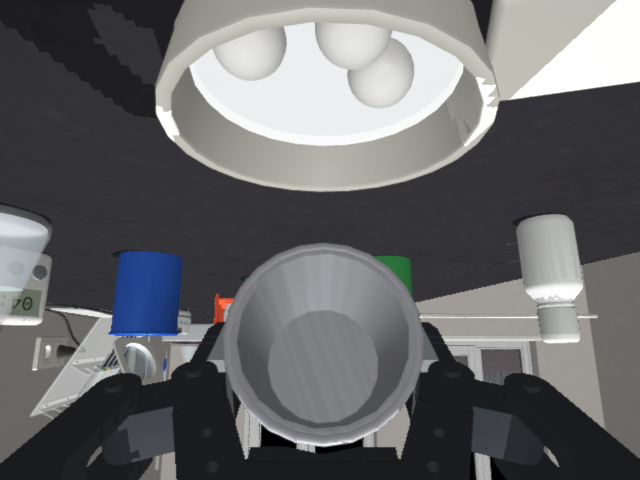

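View pics/h2_top.png

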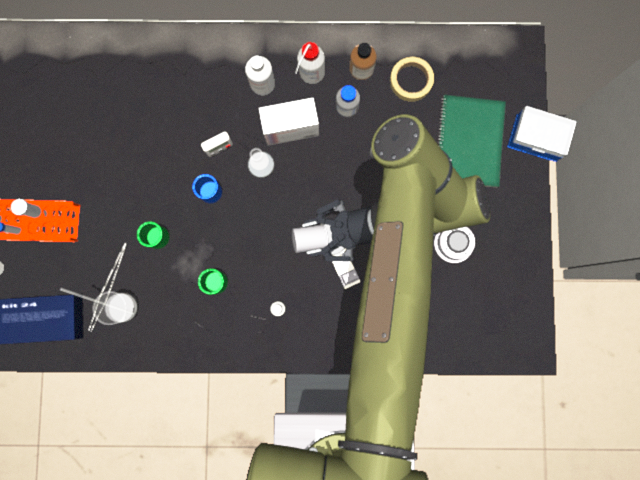

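All three balls lie in the dish at (250,45), (353,35) and (381,72), and the beaker is empty. I'll take it back to its old spot.

```bash
python3 - <<'E'
from h import *
from rig import *
r=np.radians
az=r(-80); p=np.array([np.cos(az),np.sin(az),0]); G0=np.array([*D,0])-.04*p
def mv(b,z,dur,off=0):
    Rb=att(az,r(40-b),-1);P=tcp(G0+[0,0,z]-off*p,Rb,-.003); d=np.linalg.norm(P-ctrl.current_ee_pos())
    ctrl.move_straight(P,Rb.as_rotvec(),vel=max(d/dur,.002)); print(b,round(ctrl.current_t(),2),ctrl.current_contact_force().round(1))
mv(70,.11,1.2,.01);mv(35,.125,1.2,.02);mv(0,.127,1.2,.03)
R=att(r(-120),r(40),-1); P=tcp([*B,.042],R,-.003)
ctrl.move_straight(P+[0,0,.085],R.as_rotvec(),vel=.14)
ctrl.move_straight(P+[0,0,.012],vel=.1); print(ctrl.current_t(),ctrl.current_contact_force())
cv2.imwrite("pics/i_wrist.png",snapshot("wrist")["pixels"])
f0=ctrl.current_contact_force()[2]
z=.012
while z>-.0015:
    z-=.0015; ctrl.move_straight(P+[0,0,z],vel=.02); f=ctrl.current_contact_force()[2]
    print(round(z,4),(f-f0).round(2),end="; ")
    if f-f0>4: break
print(ctrl.current_t())
E
```

```text
70 19.32 [-0.2  1.2 -1.2]
35 20.64 [ 0.1  0.3 -0.1]
0 22.02 [ 0.6 -0.3 -0.7]
24.4333 [ 0.34124756  0.37139851 -0.45070526]
0.0105 0.23; 0.009 -0.63; 0.0075 -0.37; 0.006 0.46; 0.0045 0.77; 0.003 0.06; 0.0015 0.37; 0.0 4.74; 26.4833
```

View pics/i_wrist.png

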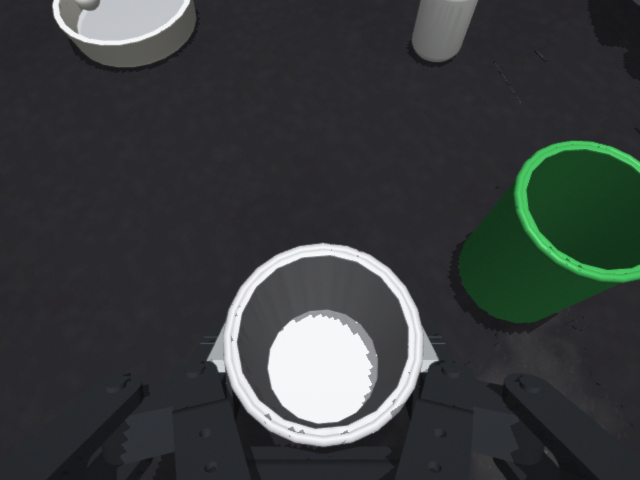

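```bash
python3 - <<'E'
from h import *
from rig import *
r=np.radians
R=att(r(-120),r(40),-1)
eoat.set_gripper(.9); print(ctrl.current_t(),ctrl.current_contact_force())
ctrl.move_straight(tcp([*B,.042],R,.1),vel=.15)
ctrl.move_straight(tcp([*B,.042],R,.1)+[0,0,.06],vel=.2); print(ctrl.current_t())
s=snapshot("wrist");cv2.imwrite("pics/j_wrist.png",s["pixels"])
x=np.array([np.cos(YAW),np.sin(YAW)]);Gp=D-.1*x; print("grip",Gp)
for sg in(1,-1):
    Rt=Ro.from_matrix(np.c_[sg*np.r_[x,0],np.cross([0,0,-1],sg*np.r_[x,0]),[0,0,-1]])
    for P in([*Gp,.17],[*Gp,.023],[*(W-.1*x),.16]):
        q=inverse_kinematics(P,Rt.as_rotvec()); print(sg,P,None if q is None else q.round(2))
E
```

```text
26.8417 [-0.82447945 -0.55149956 -0.09875597]
28.125
grip [ 0.46306922 -0.00926183]
1 [np.float64(0.463069221296335), np.float64(-0.009261826174069947), 0.17] None
1 [np.float64(0.463069221296335), np.float64(-0.009261826174069947), 0.023] None
1 [np.float64(0.454069221296335), np.float64(-0.29776182617406993), 0.16] [-0.21 -0.11 -0.19  0.   -1.49 -2.5 ]
-1 [np.float64(0.463069221296335), np.float64(-0.009261826174069947), 0.17] [ 0.42 -0.34 -0.36  0.   -1.54  0.02]
-1 [np.float64(0.463069221296335), np.float64(-0.009261826174069947), 0.023] [ 0.42 -0.27 -0.58  0.   -1.26  0.02]
-1 [np.float64(0.454069221296335), np.float64(-0.29776182617406993), 0.16] [-0.21 -0.11 -0.19  0.   -1.49  0.65]
```

View pics/j_wrist.png

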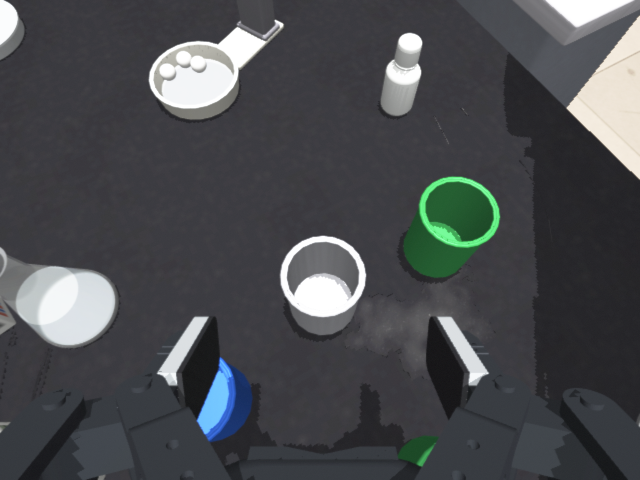

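```bash
cat >> h.py <<'E'
def rt(yaw):
    x=np.array([np.cos(yaw),np.sin(yaw),0]); return Ro.from_matrix(np.c_[-x,np.cross([0,0,-1],-x),[0,0,-1]])
E
python3 - <<'E'
from h import *
from rig import *
x=np.array([np.cos(YAW),np.sin(YAW)]);Gp=D-.1*x
ctrl.goto([*Gp,.19],rt(YAW).as_rotvec()); print(ctrl.current_t(),ctrl.current_ee_pos())
eoat.set_gripper(.55)
for n in("wrist","top"):
    s=snapshot(n); im=s["pixels"].copy(); cv2.imwrite(f"pics/k_{n}_raw.png",im)
    y=np.array([-x[1],x[0]])
    def pl(P,c): cv2.polylines(im,[proj(s,P).round().astype(int).reshape(-1,1,2)],True,c,1)
    pl(circ(D,.044,.02),(0,0,255)); pl(circ(D,.037,.004),(255,0,255))
    for z,c in((.062,(0,200,0)),(.006,(255,0,0))): pl([np.r_[Gp+a*.011*x+b*.017*y,z] for a,b in((1,1),(1,-1),(-1,-1),(-1,1))],c)
    cv2.imwrite(f"pics/k_{n}.png",im)
E
```

```text
29.6 [ 0.46339725 -0.00888846  0.18992212]
```

View pics/k_wrist.png

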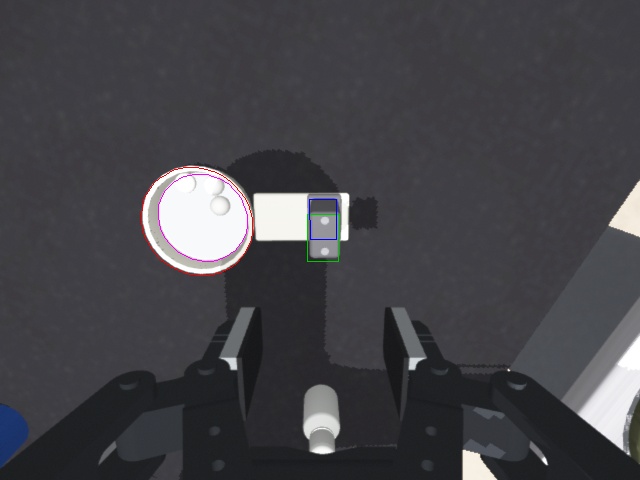

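View pics/k_top.png

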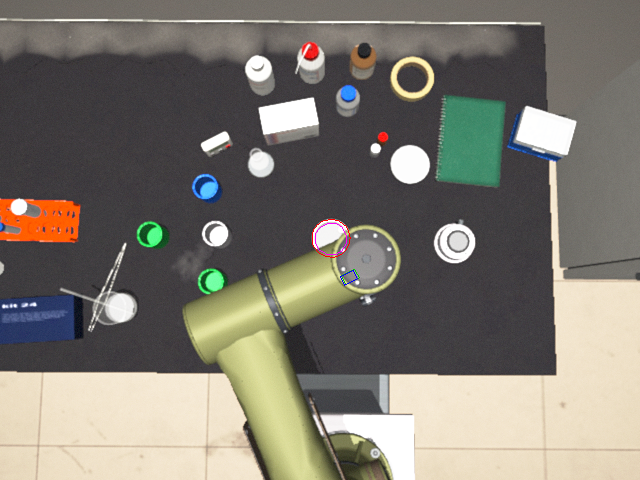

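```bash
python3 - <<'E'
from h import *
from rig import *
x=np.array([np.cos(YAW),np.sin(YAW)]);Gp=D-.1*x
ctrl.move_straight([*Gp,.023],rt(YAW).as_rotvec(),vel=.13); print(ctrl.current_t(),ctrl.current_ee_pos(),ctrl.current_contact_force())
eoat.set_gripper(0.0); print(ctrl.current_t(),ctrl.current_grip_width(),ctrl.current_ee_pos(),ctrl.current_contact_force(),ctrl.current_wrist_torque())
ctrl.move_straight([*Gp,.028],vel=.03); print(ctrl.current_contact_force(),ctrl.current_wrist_torque())
ctrl.move_straight([*Gp,.053],vel=.06); print(ctrl.current_t(),ctrl.current_contact_force(),ctrl.current_wrist_torque(),ctrl.current_grip_width())
for n in("wrist","side"): cv2.imwrite(f"pics/l_{n}.png",snapshot(n)["pixels"])
E
```

```text
31.5333 [ 0.4636296  -0.00913368  0.02386442] [ 0.44676215 -0.87321891  0.22312308]
31.875 0.2518142732809889 [ 0.46343737 -0.00917229  0.02366313] [-1.13535236 -1.36051886  2.29377628] [ 0.19412469  0.32932542 -0.04621443]
[ 0.72531182 -0.18587781 -2.04504675] [ 0.02485601  0.03722095 -0.02658356]
32.7583 [-0.73356649 -1.15782684 -2.30097576] [-0.04435693  0.07327908 -0.0062448 ] 0.25069200213110426
```

View pics/l_wrist.png

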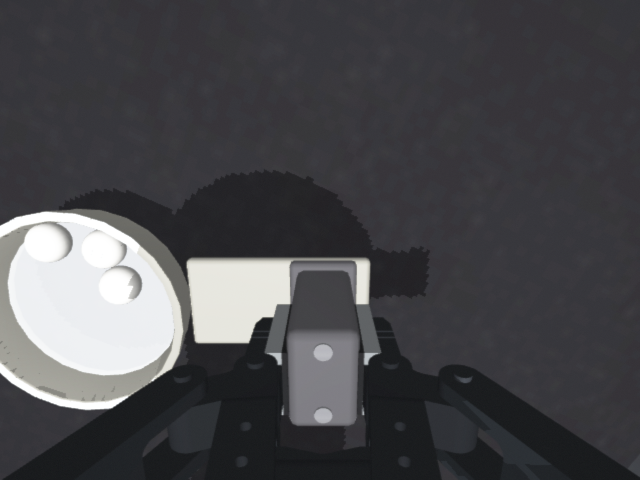

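View pics/l_side.png

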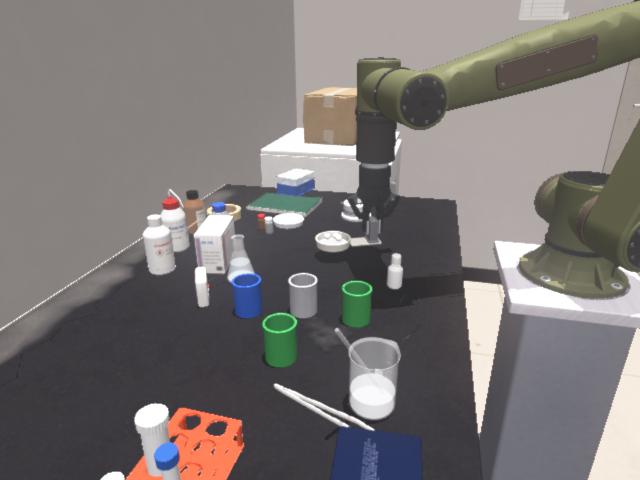

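```bash
python3 - <<'E'
from h import *
from rig import *
x=np.array([np.cos(YAW),np.sin(YAW)]);Gp=D-.1*x; Gw=W-.1*x
ctrl.move_straight([*Gp,.161],vel=.08); print(ctrl.current_t())
ctrl.move_straight([*Gw,.161],vel=.07); print(ctrl.current_t(),ctrl.current_ee_pos(),ctrl.current_contact_force(),ctrl.current_grip_width())
ctrl.hold(.3)
D2=np.array(ctrl.current_ee_pos()[:2])+.1*x; print(D2,W)
for n in("wrist","side","top"):
    s=snapshot(n); im=s["pixels"].copy(); cv2.imwrite(f"pics/m_{n}_raw.png",im)
    def pl(P,c): cv2.polylines(im,[proj(s,P).round().astype(int).reshape(-1,1,2)],True,c,1)
    pl(circ(D2,.044,.158),(0,0,255)); pl(circ(D2,.037,.142),(255,0,255)); pl(circ(W,.04,.05),(0,255,0))
    cv2.imwrite(f"pics/m_{n}.png",im)
E
```

```text
34.3583
38.6333 [ 0.45407968 -0.2976775   0.16102717] [-0.30915018  0.44220474 -0.98606604] 0.2519971703564064
[ 0.54469641 -0.2554843 ] [ 0.5447 -0.2555]
```

View pics/m_wrist.png

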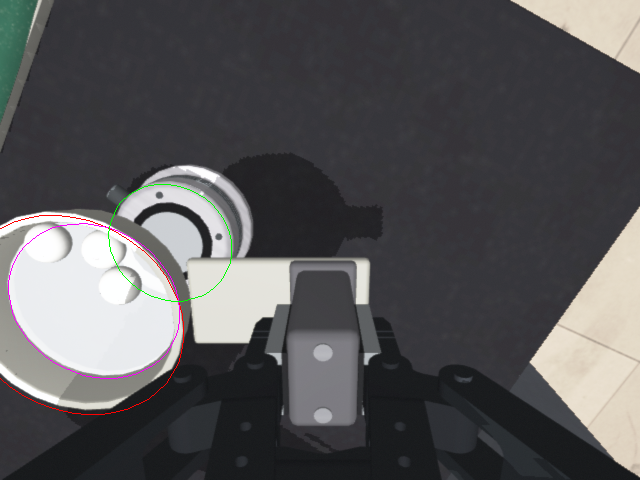

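View pics/m_side.png

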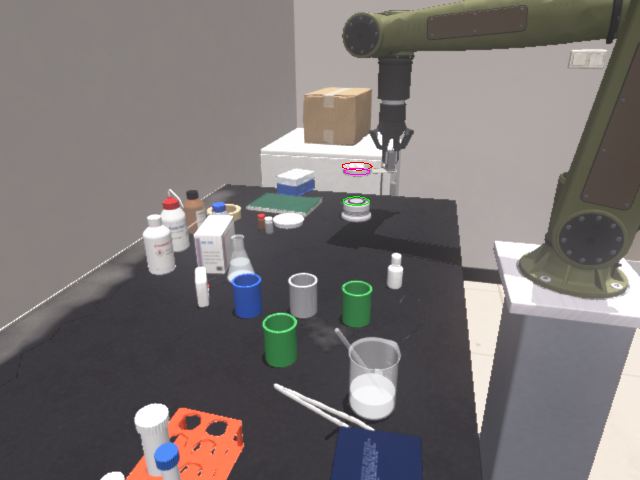

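View pics/m_top.png

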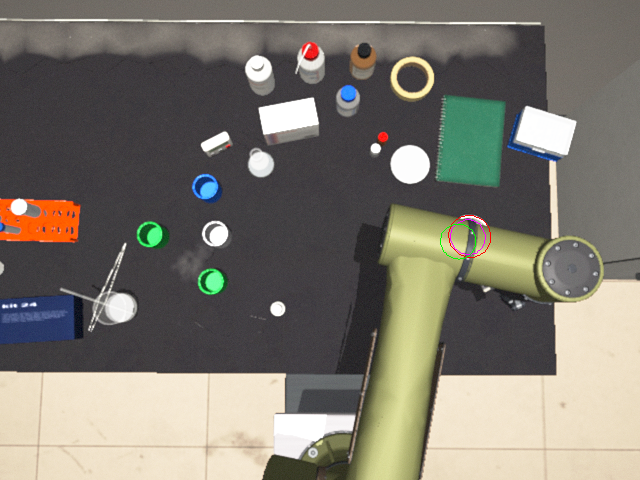

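```bash
python3 - <<'E'
import cv2
a=cv2.imread("pics/m_wrist.png")[190:430,0:260]; cv2.imwrite("pics/m_c.png",cv2.resize(a,None,fx=2.5,fy=2.5,interpolation=cv2.INTER_CUBIC))
b=cv2.imread("pics/m_side_raw.png")[130:240,310:430]; cv2.imwrite("pics/m_s.png",cv2.resize(b,None,fx=5,fy=5,interpolation=cv2.INTER_CUBIC))
E
```

```text
(no output)
```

View pics/m_c.png

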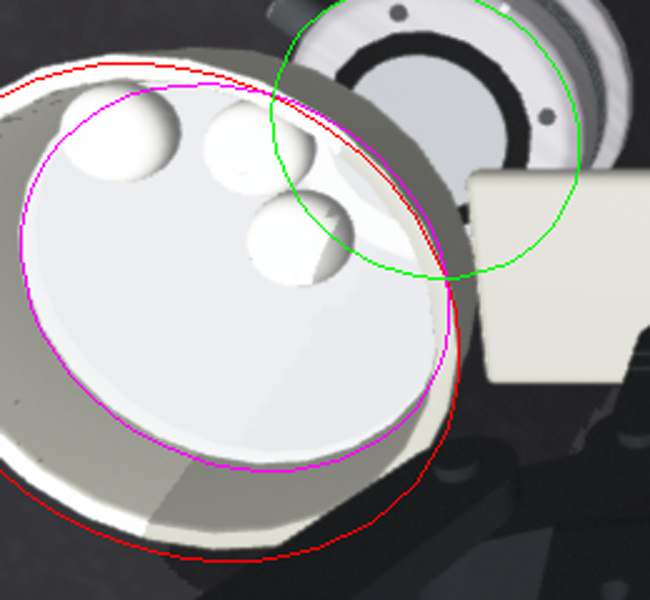

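View pics/m_s.png

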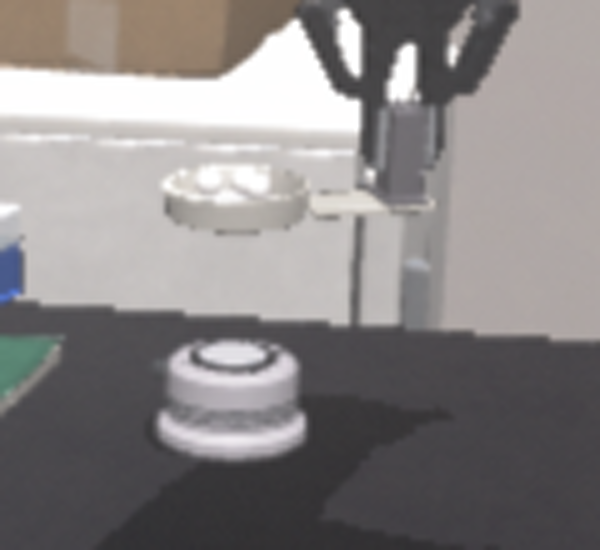

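```bash
python3 - <<'E'
from h import *
from rig import *
s=snapshot("side"); x=np.r_[np.cos(YAW),np.sin(YAW),0];y=np.array([-x[1],x[0],0])
d=np.array([*(ctrl.current_ee_pos()[:2]),0])+.1*x; u=.138
im=cv2.resize(s["pixels"][130:240,310:430],None,fx=6,fy=6,interpolation=cv2.INTER_CUBIC)
def pl(P,c): cv2.polylines(im,[(((proj(s,P)-[310,130]+.5)*6)-.5).round().astype(int).reshape(-1,1,2)],True,c,1)
pl(circ(d,.044,u+.02),(0,0,255))
pl([d-.045*x+.02*y+[0,0,u+.006],d-.12*x+.02*y+[0,0,u+.006],d-.12*x-.02*y+[0,0,u+.006],d-.045*x-.02*y+[0,0,u+.006]],(255,0,0))
pl(circ(W,.04,.05),(0,255,0)); pl(circ(W,.0225,.05),(0,255,0))
cv2.imwrite("pics/n.png",im[:600]); print(ctrl.current_qd().round(4),ctrl.current_t(),Ro.from_rotvec(ctrl.current_tcp_rot()).as_matrix()[:,2])
E
```

```text
[-0.0013  0.0005  0.0002 -0.003   0.0007  0.0004] 39.1333 [ 1.44262164e-05  1.87769362e-05 -1.00000000e+00]
```

View pics/n.png

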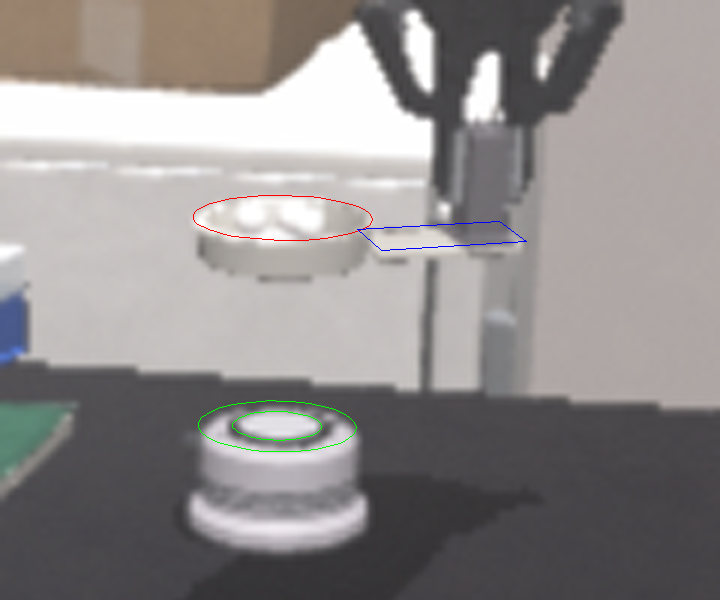

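```bash
python3 - <<'E'
from rig import *
ctrl.hold(.5); print(ctrl.current_t(),ctrl.current_ee_pos(),ctrl.current_grip_width())
ctrl.finish_job()
E
```

```text
39.6333 [ 0.45407461 -0.29774842  0.16099249] 0.24926881176366517
the job is handed in; nothing more can be done
```

The job is handed in at 39.6 s of the 72 s allowed. The arm is holding the tray by its grip block, with the dish over the camera window and all three balls in it.

- **Beaker:** I gripped the steel beaker, poured the balls into the dish on the bench, and saw all three there and the beaker empty. I stood the beaker back on its old spot and let go, and it was upright in the next picture.
- **Tray:** I lifted it, carried it with the tool pointing straight down, and stopped with the dish about 10 cm above the window.
- **Last checks:** All three balls were in the dish, the tool was vertical and the joints were still. The grip held steady at about 21 mm on the 22 mm block.
- **Small disagreement:** The side and wrist pictures differ by up to about 2 mm on how well the dish is centred, which is within the calibration error. Level is inferred from the vertical tool and the side picture, as I had no direct measurement of tilt.
- **Other objects:** I did not touch the flask, dropper bottle, petri dish or the look-alikes. In the last pictures they appear where they stood at the start.

One approach to the beaker was abandoned before contact because the forearm would have come too near a stirring rod. A second attempted move was refused as unreachable. Neither touched anything.

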